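# Hold the probe alignment block in the datum corner of an analyser's deck

## Task

The sampling arm of the bench analyser stands over the datum corner of its deck: swing it aside as far as it goes, over its wash cup, without touching its needle. Then take the alignment block with the upright grip out of the tray and, flat on the deck, press it into the corner of the two dark steel fences, brass-bush corner first, so that it sits flush and bears firmly on both fences at once. Finish while still holding it pressed there, ready for the probe to be taught its position, and leave the bottle, tube rack and beaker undisturbed.

Things in the scene. Friction and masses are not known exactly. Their poses are not given: they have to be found in the camera images.
- corner (a point): Where the inner faces of the two fences would meet, at deck height. x runs along the left fence, away from the robot, square into the far fence; y along the far fence, leftwards, square into the left fence; z up. The block's place is at x < 0, y < 0; the deck is clear there 165 mm along -x and 95 mm along -y.
- fence_far: Rigid dark steel fence bar on the deck, 14 mm high and 10 mm thick, along y from 6 to 90 mm to the right of the corner; its inner face is at x = 0 of corner. Origin at the corner, same axes.
- fence_left: Rigid dark steel fence bar on the deck, 14 mm high and 10 mm thick, along x from 6 to 120 mm before the corner (towards the robot); its inner face is at y = 0 of corner. Origin at the corner, same axes. A small relief gap parts the two fences at the corner.
- block_center (a point): Alignment block, aluminium, about 0.31 kg: base 90 (x) x 60 (y) x 16 mm; on it one upright grip plate, 44 (x) x 14 (y) mm, top 55 mm above the underside, centred at x = -8 mm, pinched across its 14 mm. This point: middle of the base, 27.5 mm above the underside. A brass bush (16 mm, 4 mm proud) at x +31, y +17 mm marks the corner that goes into the fence corner, x and y then as corner.
- block_datum (a point): The block's lower corner at its brass bush (+45 mm in x and +30 mm in y of block_center and 27.5 mm below it), with the block's axes. It must come to corner. Block, deck and fences are smooth ground metal, friction about 0.25 between them (0.6 in the tray): pressing on one fence or down on the deck makes a drag that the push on the other fence must overcome.
- sampling_arm (a joint): Angle of the sampling arm in rad: 0 to about 0.3 at the start, over the fence corner; grows clockwise seen from above (its end moves towards the robot, then to the left) up to a hard stop at 1.3 over the white wash cup. It turns freely with light friction (about 1 N at the middle of the beam) and stays where it is left.
- pivot (a point): Point on the vertical axis of the sampling arm, 217 mm above the bench at mid-height of the beam, on top of a black post beyond and left of the fences. Axes as corner.
- beam_mid (a point): Point inside the beam of the sampling arm, 120 mm from the pivot, at mid-height. Its x axis points along the beam outwards, z up. The white beam is 28 mm wide and 32 mm high (201 to 233 mm above the bench) and reaches 220 mm from the pivot.
- needle_tip (a point): Tip of the thin sampling needle that hangs under the outer end of the beam, 200 mm from the pivot, down to 157 mm above the bench. Not to be touched.
- needle: The delicate sampling needle with its black holder; this origin is at the arm's pivot, not at the needle.
- bottle: Bystander: white reagent bottle, 42 mm across, about 85 mm high, standing loose on the far right part of the deck. Origin under its centre.
- tube_rack: Bystander: white rack of capped sample tubes, 50 x 130 mm, 86 mm high, loose on the bench beyond the tray. Origin under its centre.
- beaker: Bystander: glass beaker, 66 mm across, 80 mm high, loose on the bench right of the rack. Origin under its centre.
- tray: Shallow dark grey tray fixed on the bench, 200 x 150 mm, walls 14 mm high and 3 mm thick, floor 3 mm thick, right of the sampling unit; the block lies in it. Origin under its centre.
- sampler: White sampling unit of the analyser, 440 x 520 mm, fixed; its flat aluminium top, the deck, is 70 mm above the bench. Origin on the bench, axes as corner, which lies at x -40, y -120, z +70 mm. On it: arm post at x 40, y 20; sample disc (80 mm radius, tubes 62 mm above the deck) at x 115, y 140; end housing, 148 mm high, beyond y = 235; wash cup at x -147, y 91, 30 mm high.

How it is judged (in metres and radians):
On the way, in this order (a step that is already met when the one before it is completed fails the run):
1. the sampling arm is swung aside to its stop (value of joint sampling_arm above 1.15 rad), for 0.2 s.
2. the block is pressed into the corner, bearing on both fences (contact force between block and fence_far above 2 N and contact force between block and fence_left above 2 N and contact force between the fingers and block above 1 N and x of block_datum in the frame of corner between -0.004 and 0.003 m and y of block_datum in the frame of corner between -0.004 and 0.003 m and z of block_datum in the frame of corner below 0.003 m and angle between the x axis of block_datum and the x axis of corner, either way round below 0.035 rad and angle between block_datum's own z axis and vertical below 0.035 rad), for 0.5 s.
At the end, for the whole second after the job is handed in: The robot still holds the block pressed in the corner: at least 2 N on each fence and 1 N from the fingers, the block's bush corner within 4 mm of the fence corner, flat on the deck (within 3 mm and 0.035 rad) and square to the fences within 0.035 rad; the sampling arm still aside, beyond 1.15 rad (all of step 2 and value of joint sampling_arm above 1.15 rad); the arm keeps its last pose, push and grip.
It fails at once if the sampling needle is touched (contact force between needle and anything else above 1 N).
It fails at once if the bottle is disturbed (distance of bottle from where it was at the start of the episode above 0.02 m or angle between bottle's own z axis and vertical above 0.3 rad).
It fails at once if the tube rack is disturbed (distance of tube_rack from where it was at the start of the episode above 0.02 m or angle between tube_rack's own z axis and vertical above 0.3 rad).
It fails at once if the beaker is disturbed (distance of beaker from where it was at the start of the episode above 0.02 m or angle between beaker's own z axis and vertical above 0.3 rad).
It also fails if it takes over 61 s, if anything falls off the work surface, if the arm or the gripper's body presses on something with over 40 N, if the wrist force passes 120 N, or if a joint passes its speed limit or range.

## Robot

A 7-joint arm with a two-finger parallel gripper is mounted at the origin on the work surface. World frame = base frame: x ahead of the robot, y to its left, z up, the work surface at z = 0. Lengths are in mm, angles in degrees, forces in N, time in s.
With the tool pointing down it reaches from about 400 to 850 mm from the base axis. Payload 4.4 kg.
Tool frame: the origin (TCP) lies at the very end of the fingers, on their centre line; the grasp point (between the pads) lies 19 mm behind it; y points along the fingers, z is the direction in which the jaws open and shut, and the axes are right-handed (so a half turn about y gives the same grasp; the last joint's range is limited). The gripper opens to 94 mm and grips with 3 to 60 N. Pads are 16 mm wide; open, the fingers measure 119 mm over their backs; the gripper's body (75 mm by 177 mm) begins 78 mm behind the grasp point.
Start: joints at [-72.754, 36.005, 2.206, 86.941, -1.547, 57.084, -1.146], TCP at [233.086, 606.786, 205.478] pointing down, gripper open.
Joint ranges: [-175.42, 175.42], [-21.48, 121.26], [-71.46, 75.88], [10.55, 141.38], [-63.04, 243.04], [13.31, 113.54], [-168.57, 168.57]. Speed limits (degrees/s): [147.25, 147.25, 180, 180, 180, 180, 180].

## Interface

Orientations are given as [roll, pitch, yaw] about the fixed x, y, z axes, in that order (R = Rz(yaw) Ry(pitch) Rx(roll)).
In Python, from bench import readout, eyes, arm gives the robot as it stands.
- The arm moves only by the tool apply_moves, never from a script. Its argument "deltas" is one flat list of numbers, 6 for each row, row after row: the shift along the tool's x, y, z in m, then the turn, a rotation vector about the tool's x, y, z in degrees. A call has 1 to 10 rows; each row is the pose to reach, as a shift and turn from the pose commanded when the call began, along the tool's axes at that moment; what a row does not reach only later rows make up. A row lasts 1/12 s, in which the tool goes at most 41.7 mm and 7.16 degrees, less where a joint would pass 70% of its speed; a pose out of reach is approached as far as the arm can. A call with a gripper value outside its range is refused whole. "gripper" is the opening, from 0 (shut) to 1 (fully open), set as the call begins (left out, the last holds). The fingers move at their own pace and stop on an object; "squeeze" is the grip in N (left out, the last holds). Time passes only in rows, so rows that repeat a pose let the fingers close. It gives the time, the measured TCP pose, the force and the opening at its end, in the units of the state.
- readout.get_obs(): the state, without advancing time (a new reading comes with each control period).
- eyes.camera(name): name is "scene" or "top" or "wrist"; returns a dict with "img" (480x640x3 uint8, red, green, blue), "fx", "fy", "cx", "cy" (pixels), "k1" (the pictures are not rectified: a ray, as slopes to the right and down, at radius r is drawn at 1 + k1 r^2 times it, then the intrinsics apply), "R" (3x3) and "t" (3): a world point X has camera coordinates R X + t; the wrist camera has in their place "mount" (4x4, takes a point from camera to tool coordinates, whose origin is the TCP and whose axes are the tool frame's). Camera axes: x right, y down, z forward; pixel columns grow to the right and rows downward; lengths in mm; the calibration is good to about 2 mm. A picture is of the moment at which its call begins: read the wrist's pose just before it. There is no depth.
- arm.sign_off(): hands the job in, once; it reports no verdict.
The state is a dict: "time": time; "joint_pos": joint angles; "dq": joint speeds; "joint_efforts": joint torques, N m; "tool_pos": TCP position; "tcp_rot": TCP orientation; "wrist_force": force on the tool from outside, world axes, zero at the start; "ft_torque": the same for the moment, N m; "opening": opening from 0.0 (shut) to 1.0 (fully open).
Only numpy, scipy, OpenCV 4.12 (cv2) and the standard library are available. Lean on these libraries where they do the work, as an engineer would, in place of code of your own. Each camera call takes 0.05 s, during which the arm holds its last target.

## Working session

There is one attempt and no reset: what is moved stays moved. The work goes in short steps, Python scripts to look and compute and a tool call to move; the robot and the scene stay as the last step left them, time stands still between calls to the robot, and variables do not carry over. Pictures are saved under pics/ and viewed, and the job is handed in when it is done.

Besides the shell and the picture viewer there is one more tool, called after "Emit:" as name(argument=value, ...), one argument or row to a line, values as JSON. apply_moves: Moves the arm, as the interface text tells. Its arguments: {"type":"object","properties":{"deltas":{"type":"array"},"gripper":{"type":"number"},"squeeze":{"type":"number"}},"required":["deltas"]}

```bash
ls; mkdir -p pics; python3 - <<'E'
from bench import readout, eyes, arm
import cv2
o=readout.get_obs(); print(o)
for n in ["scene","top","wrist"]:
    c=eyes.camera(n); cv2.imwrite(f"pics/{n}0.png",c["img"][:,:,::-1])
    print(n,{k:v for k,v in c.items() if k!="img"})
E
```

```text
pics
{'time': 0.0, 'joint_pos': array([-72.75255448,  36.05534453,   2.20466984,  86.99320075,
        -1.54712049,  57.08214572,  -1.14645883]), 'dq': array([ 0.01259442,  0.09010323,  0.08778506, -0.04597184, -0.03416199,
        0.02568092,  0.00830477]), 'joint_efforts': array([-1.02327588e-04, -5.49721134e+01,  1.14354417e+00, -1.86637849e+01,
       -5.21658815e-02,  2.34726886e-02,  1.57108366e-04]), 'tool_pos': array([232.89150865, 606.1744931 , 204.61079164]), 'tcp_rot': array([-9.01009332e+01, -2.20442979e-03, -2.10197624e+01]), 'wrist_force': array([-0.52456076, -0.16266148,  0.19075981]), 'ft_torque': array([ 0.03113604, -0.00497693, -0.02084099]), 'opening': 0.9996066575346129}
scene {'fx': 479.42596573594506, 'fy': 479.42596573594506, 'cx': 320.0619019621408, 'cy': 241.10707294261908, 'k1': 0.02339617049466893, 'R': array([[-0.15884813,  0.98728477, -0.00600433],
       [ 0.63536855,  0.09756827, -0.76602039],
       [-0.75569443, -0.12549587, -0.64278824]]), 't': array([ 124.41070074, -263.52360085, 1574.84702428])}
top {'fx': 450.8469028663997, 'fy': 450.8469028663997, 'cx': 317.5010070208233, 'cy': 229.1339099977792, 'k1': 0.021653340693343598, 'R': array([[-0.02819895, -0.99956327, -0.0088364 ],
       [-0.99538161,  0.02889028, -0.09154669],
       [ 0.09176199,  0.00621407, -0.99576158]]), 't': array([ -9.50889711, 605.63378138, 961.54713949])}
wrist {'fx': 392.2092714369326, 'fy': 392.2092714369326, 'cx': 324.75905983875225, 'cy': 239.43461033009376, 'k1': -0.07060516529142706, 'mount': array([[ 9.21777772e-04,  9.67584346e-01,  2.52546399e-01,
        -7.23891185e+01],
       [ 4.61028001e-04, -2.52546891e-01,  9.67584547e-01,
        -1.79316832e+02],
       [ 9.99999469e-01, -7.75466967e-04, -6.78875587e-04,
         5.65269613e-01],
       [ 0.00000000e+00,  0.00000000e+00,  0.00000000e+00,
         1.00000000e+00]])}
```

View pics/top0.png

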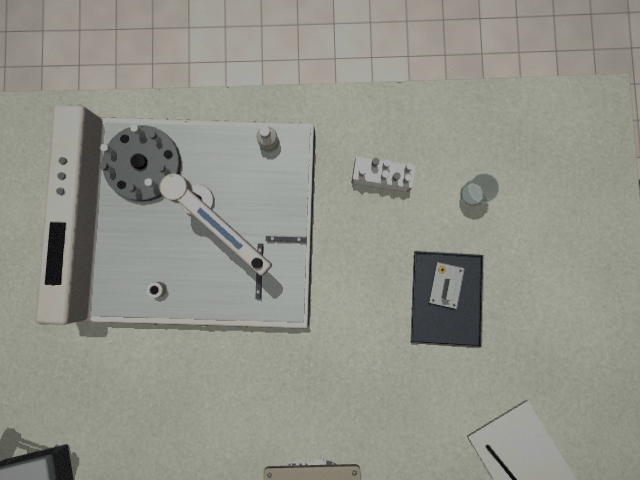

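View pics/scene0.png

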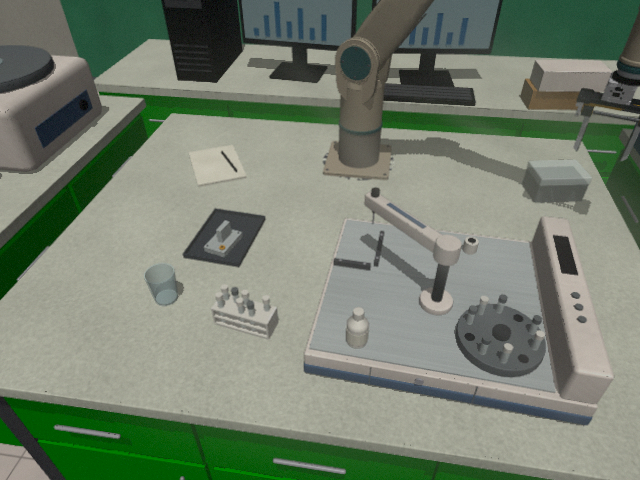

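View pics/wrist0.png

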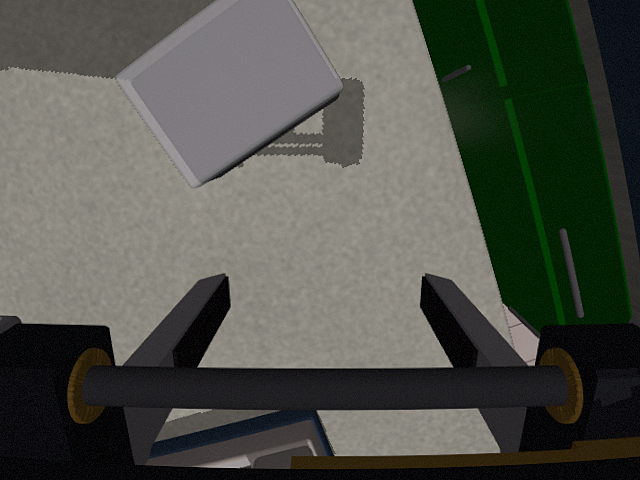

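```bash
python3 - <<'E'
import cv2
im=cv2.imread("pics/top0.png")
def crop(n,u0,v0,u1,v1,s):
    c=cv2.resize(im[v0:v1,u0:u1],None,fx=s,fy=s,interpolation=cv2.INTER_CUBIC)
    for u in range((u0//10+1)*10,u1,10): cv2.putText(c,str(u),(int((u-u0)*s)-8,8),0,.3,(0,0,255),1); cv2.line(c,(int((u-u0+.5)*s),10),(int((u-u0+.5)*s),14),(0,0,255),1)
    for v in range((v0//10+1)*10,v1,10): cv2.putText(c,str(v),(0,int((v-v0+.5)*s)),0,.3,(0,0,255),1)
    cv2.imwrite(f"pics/{n}.png",c)
crop("fence",220,220,320,290,8)
crop("tray",400,245,500,320,8)
crop("armc",150,165,290,285,5)
E
```

```text
(no output)
```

View pics/fence.png

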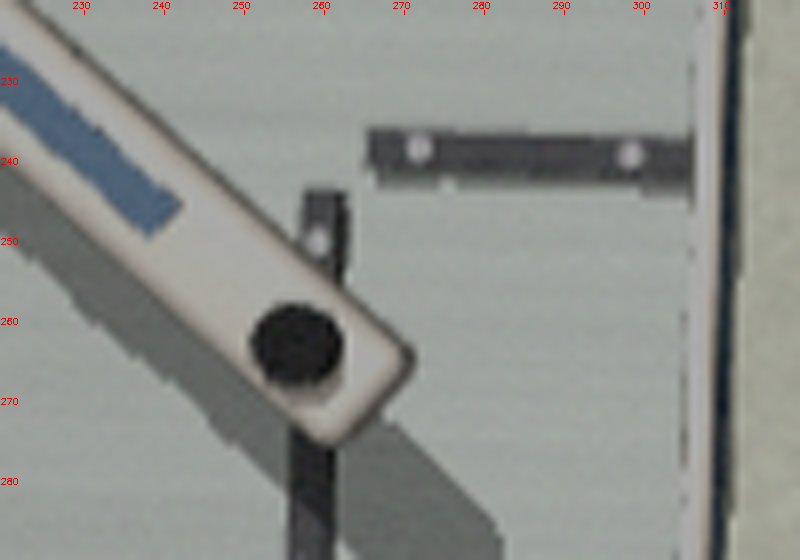

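View pics/tray.png

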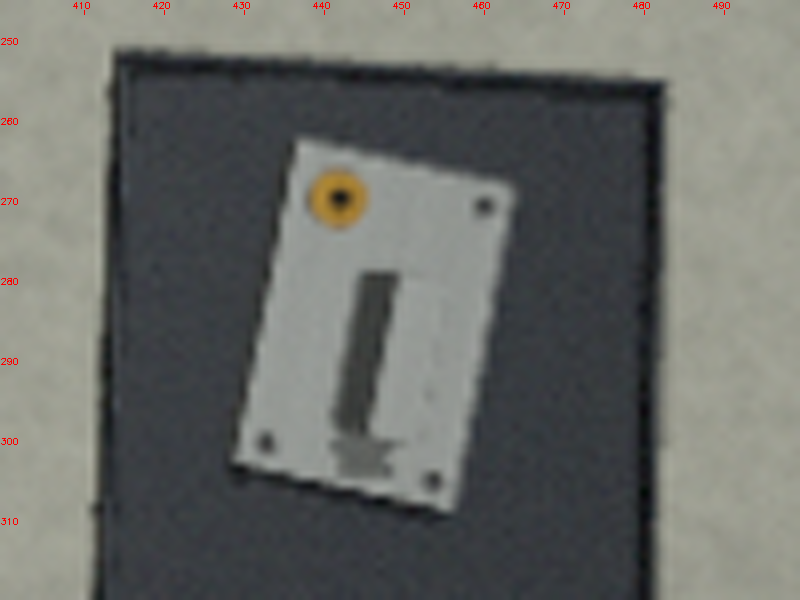

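View pics/armc.png

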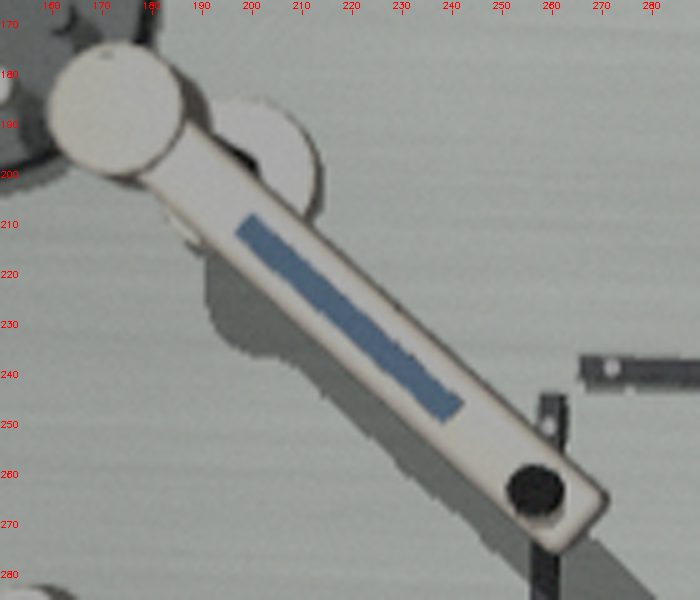

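```bash
cat > h.py <<'E'
import numpy as np, cv2
from scipy.spatial.transform import Rotation as Ro
TOP=dict(fx=450.8469028663997,cx=317.5010070208233,cy=229.1339099977792,k1=0.021653340693343598,R=np.array([[-0.02819895,-0.99956327,-0.0088364],[-0.99538161,0.02889028,-0.09154669],[0.09176199,0.00621407,-0.99576158]]),t=np.array([-9.50889711,605.63378138,961.54713949]))
SC=dict(fx=479.42596573594506,cx=320.0619019621408,cy=241.10707294261908,k1=0.02339617049466893,R=np.array([[-0.15884813,0.98728477,-0.00600433],[0.63536855,0.09756827,-0.76602039],[-0.75569443,-0.12549587,-0.64278824]]),t=np.array([124.41070074,-263.52360085,1574.84702428]))
def ray(c,u,v):
    d=np.array([(u-c['cx'])/c['fx'],(v-c['cy'])/c['fx']]); s=d.copy()
    for _ in range(20): s=d/(1+c['k1']*(s@s))
    return np.array([s[0],s[1],1.])
def at_z(c,u,v,z):
    C=-c['R'].T@c['t']; d=c['R'].T@ray(c,u,v); return C+d*(z-C[2])/d[2]
def proj(c,X):
    p=c['R']@np.asarray(X,float)+c['t']; s=p[:2]/p[2]; s=s*(1+c['k1']*s@s); return np.array([c['fx']*s[0]+c['cx'],c['fx']*s[1]+c['cy']])
def wcam(mount,pos,rot,w):
    """camera dict for wrist"""
    Rt=Ro.from_euler('xyz',rot,degrees=True).as_matrix()
    Rc=Rt@mount[:3,:3]; tc=Rt@mount[:3,3]+pos
    return dict(fx=w['fx'],cx=w['cx'],cy=w['cy'],k1=w['k1'],R=Rc.T,t=-Rc.T@tc)
E
python3 - <<'E'
from h import *
np.set_printoptions(precision=1,suppress=True)
print("C",-TOP['R'].T@TOP['t'],-SC['R'].T@SC['t'])
def cr(x,y,u0,v0,s): return u0+x/s-.5, v0+y/s-.5
B=[at_z(TOP,*cr(x,y,400,245,8),19) for x,y in [(297,138),(515,185),(455,515),(233,462)]]
print(np.array(B)); B=np.array(B)
for i in range(4): e=B[(i+1)%4]-B[i]; print(np.linalg.norm(e),np.degrees(np.arctan2(e[1],e[0])))
print("bush",at_z(TOP,*cr(338,198,400,245,8),23))
print("grip top", [at_z(TOP,*cr(x,y,400,245,8),58) for x,y in [(358,272),(400,272),(368,435),(332,435)]])
T=[(115,60),(660,85)]
print("tray",[at_z(TOP,*cr(x,y,400,245,8),14) for x,y in T])
for z in (70,84):
  print(z)
  for n,x,y in [("farTL",368,128),("farBL",368,170),("farBLdeck",380,187),("farBRdeck",690,193),("farTR",690,135),("lT L",303,190),("lTR",349,190),("lmidR",342,280),("lR",336,540),("lL",289,540)]:
    print(n,at_z(TOP,*cr(x,y,220,220,8),z))
print("pivot top",[at_z(TOP,*cr(116,108,150,165,5),z) for z in (233,240,250)])
print("needleholder",at_z(TOP,*cr(535,492,150,165,5),240), "mid end", at_z(TOP,*cr((605+555)/2,(500+553)/2,150,165,5),233))
E
```

```text
C [ 514.3  -33.  1012.8] [1377.3  100.5  811.2]
[[ 526.6 -285.6   19. ]
 [ 512.2 -344.1   19. ]
 [ 423.8 -322.7   19. ]
 [ 439.5 -263.6   19. ]]
60.254802814908736 -103.84068394288677
91.02106557208182 166.38149712447483
61.115482395771075 75.10670862713603
89.89903947927199 -14.157699998688274
bush [ 510.  -294.8   23. ]
grip top [array([ 490.7, -289.7,   58. ]), array([ 490.4, -300.6,   58. ]), array([ 448.5, -290. ,   58. ]), array([ 448.7, -280.6,   58. ])]
tray [array([ 549.5, -238. ,   14. ]), array([ 538.5, -386.8,   14. ])]
70
farTL [591.   82.4  70. ]
farBL [579.9  82.6  70. ]
farBLdeck [575.4  79.5  70. ]
farBRdeck [571.5  -1.6  70. ]
farTR [586.7  -2.   70. ]
lT L [575.2  99.7  70. ]
lTR [574.8  87.7  70. ]
lmidR [551.3  89.9  70. ]
lR [484.   92.6  70. ]
lL [484.3 104.8  70. ]
84
farTL [589.8  80.7  84. ]
farBL [579.   80.9  84. ]
farBLdeck [574.5  77.8  84. ]
farBRdeck [570.6  -2.1  84. ]
farTR [585.6  -2.5  84. ]
lT L [574.3  97.7  84. ]
lTR [573.9  85.9  84. ]
lmidR [550.8  88.1  84. ]
lR [484.4  90.7  84. ]
lL [484.8 102.7  84. ]
pivot top [array([669.3, 223.5, 233. ]), array([667.9, 221.2, 240. ]), array([665.9, 217.9, 250. ])]
needleholder [530.6  77.8 240. ] mid end [518.4  63.5 233. ]
```

Emit:
apply_moves(
  deltas=[0,-0.03,0,0,-7,0,0,-0.07,0,0,-14,0,0,-0.1,0,0,-21,0,0,-0.1,0,0,-21,0],
  gripper=0,
  squeeze=30,
)

```text
time: 0.48
tool_pos: [234.3, 610.1, 312.3]
tcp_rot: [-89.4, -0.2, 0.2]
wrist_force: [0.6, 0.8, -0.1]
opening: 0.751
```

```bash
python3 -c "
from bench import readout
import numpy as np
o=readout.get_obs();print(o)"
```

```text
{'time': 0.4833, 'joint_pos': array([-69.48949693,  31.05462104,  -3.382297  ,  78.35733031,
         1.85492115,  69.97345831,  17.23005441]), 'dq': array([-0.71960779,  2.55915372,  1.53027154,  5.45926814, -1.13760776,
       -4.85930349, -7.92564867]), 'joint_efforts': array([  0.09770416, -49.64749217,  -0.39165356, -19.41862643,
         0.07013919,   0.79524485,   0.99924847]), 'tool_pos': array([234.31610236, 610.05911109, 312.30204619]), 'tcp_rot': array([-89.36370464,  -0.20359382,   0.23193813]), 'wrist_force': array([ 0.63181062,  0.77624799, -0.14717553]), 'ft_torque': array([ 0.09321213, -0.00119321,  0.00922181]), 'opening': 0.7506694530232854}
```

Emit:
apply_moves(
  deltas=[0.024,0,-0.031,0,0,0,0.048,0,-0.062,0,0,0,0.072,0,-0.093,0,0,0,0.096,0,-0.124,0,0,0,0.12,0,-0.155,0,0,0,0.144,0,-0.186,0,0,0,0.168,0,-0.217,0,0,0,0.192,0,-0.248,0,0,0,0.216,0,-0.279,0,0,0,0.24,0,-0.31,0,0,0],
)

```text
time: 1.32
tool_pos: [473.6, 294.8, 305.0]
tcp_rot: [-90.0, 0.0, -0.1]
wrist_force: [0.0, -0.5, -0.3]
opening: 0.042
```

Emit:
apply_moves(
  deltas=[0.024,0,-0.031,0,0,0,0.048,0,-0.062,0,0,0,0.072,0,-0.093,0,0,0,0.096,0,-0.124,0,0,0,0.12,0,-0.155,0,0,0,0.144,0,-0.186,0,0,0,0.155,0,-0.2,0,0,0,0.155,0,-0.2,0,0,0],
)

```text
time: 1.98
tool_pos: [630.1, 90.0, 304.1]
tcp_rot: [-90.2, 0.0, -0.5]
wrist_force: [-0.3, 0.0, 0.2]
opening: 0.008
```

```bash
cat > snap.py <<'E'
import sys
from h import *
from bench import readout, eyes
n=sys.argv[1]
o=readout.get_obs()
for c in sys.argv[2:]:
    w=eyes.camera(c); cv2.imwrite(f"pics/{c}{n}.png",w["img"][:,:,::-1])
    np.savez(f"pics/{c}{n}.npz",pos=o['tool_pos'],rot=o['tcp_rot'])
print(o['time'],o['tool_pos'].round(1),o['tcp_rot'].round(2),o['joint_pos'].round(1),o['wrist_force'].round(1),o['opening'].round(3))
E
python3 snap.py 1 top wrist
```

```text
Traceback (most recent call last):
  File "snap.py", line 9, in <module>
    print(o['time'],o['tool_pos'].round(1),o['tcp_rot'].round(2),o['joint_pos'].round(1),o['wrist_force'].round(1),o['opening'].round(3))
                                                                                                                   ^^^^^^^^^^^^^^^^^^
AttributeError: 'float' object has no attribute 'round'
```

View pics/top1.png

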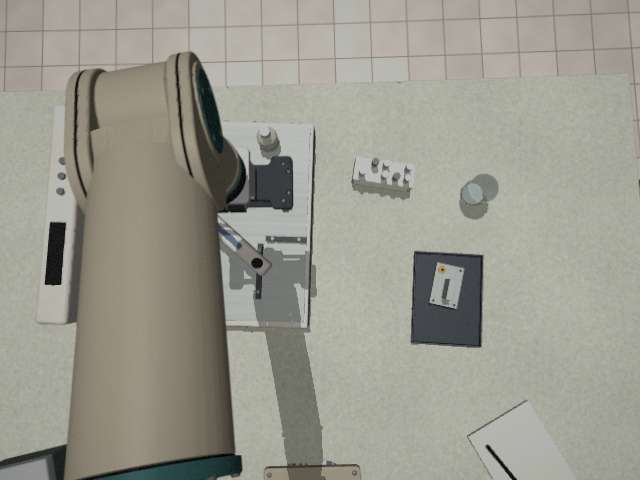

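View pics/wrist1.png

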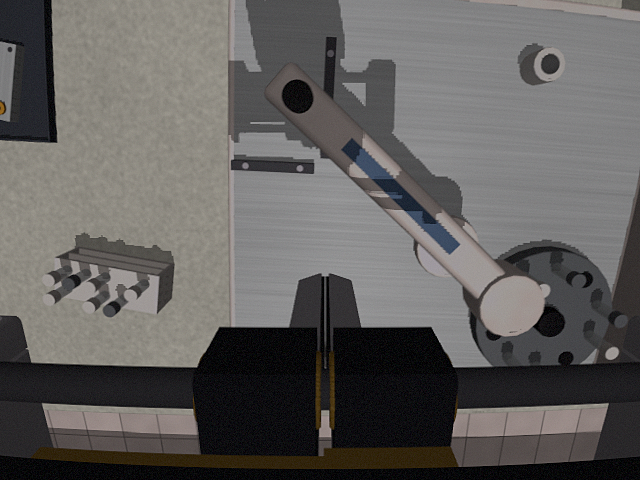

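```bash
sed -i "s/o\['opening'\].round(3)/round(o['opening'],3)/" snap.py; sed -i "s/np.savez.*/np.savez(f'pics\/{c}{n}.npz',pos=o['tool_pos'],rot=o['tcp_rot'])/" snap.py
cat >> h.py <<'E'
MOUNT=np.array([[9.21777772e-04,9.67584346e-01,2.52546399e-01,-72.3891185],[4.61028001e-04,-2.52546891e-01,9.67584547e-01,-179.316832],[9.99999469e-01,-7.75466967e-04,-6.78875587e-04,0.565269613],[0,0,0,1]])
W=dict(fx=392.2092714369326,cx=324.75905983875225,cy=239.43461033009376,k1=-0.07060516529142706)
def wc(n):
    d=np.load(f"pics/wrist{n}.npz"); return wcam(MOUNT,d['pos'],d['rot'],W)
E
python3 - <<'E'
from h import *
np.set_printoptions(precision=1,suppress=True)
c=wc(1)
for n,u,v,z in [("hub",513,303,240),("needleholder",297,96,240),("endcorner",290,64,233),("endcorner2",266,95,233),("beamR edge",320,150,233),("beamedge2",490,296,233),("beamedge other",390,130,233),("farbarR",232,169,70),("farbarL",313,173,70),("lfence end inner",320,157,70),("farfenceTop",232,159,84),("ft L",313,163,84),("lfence far",325,38,84),("bush",0,108,23)]:
    print(n,at_z(c,u,v,z))
E
```

```text
hub [667.2 218.  240. ]
needleholder [533.4  74.7 240. ]
endcorner [514.2  70.5 233. ]
endcorner2 [531.8  55.3 233. ]
beamR edge [565.2  87.8 233. ]
beamedge2 [664.7 204.5 233. ]
beamedge other [553.4 131.3 233. ]
farbarR [588.4  -7.4  70. ]
farbarL [593.7  77.4  70. ]
lfence end inner [577.3  85.   70. ]
farfenceTop [577.4  -3.4  84. ]
ft L [582.5  78.1  84. ]
lfence far [465.4  91.4  84. ]
bush [ 512.6 -296.2   23. ]
```

Emit:
apply_moves(
  deltas=[0,0.035,0,0,0,0,0,0.07,0,0,0,0,0,0.1,0,0,0,0,0,0.1,0,0,0,0],
)

```text
time: 2.42
tool_pos: [622.3, 98.7, 199.4]
tcp_rot: [-90.0, 0.7, 0.2]
wrist_force: [-1.3, -0.3, -0.5]
opening: 0.004
```

```bash
python3 - <<'E'
from h import *
# arc: tool at offset d=27 behind axis, r along beam=115, beam angle th
P=np.array([667,220.])
for th in [-132,-138,-144,-150,-156,-162,-168,-174,-180,-186,-192,-198,-201,-204,-207]:
    t=np.radians(th); u=np.array([np.cos(t),np.sin(t)]); n=np.array([-u[1],u[0]]) # ccw tangent = behind
    print(th,(P+115*u+29*n).round(0))
E
```

```text
-132 [612. 115.]
-138 [601. 121.]
-144 [591. 129.]
-150 [582. 137.]
-156 [574. 147.]
-162 [567. 157.]
-168 [561. 168.]
-174 [556. 179.]
-180 [552. 191.]
-186 [550. 203.]
-192 [548. 216.]
-198 [549. 228.]
-201 [549. 234.]
-204 [550. 240.]
-207 [551. 246.]
```

Emit:
apply_moves(
  deltas=[-0.016,0,0.018,0,0,0,-0.027,0,0.024,0,0,0,-0.037,0,0.032,0,0,0,-0.046,0,0.04,0,0,0,-0.054,0,0.05,0,0,0,-0.061,0,0.06,0,0,0,-0.067,0,0.071,0,0,0,-0.072,0,0.082,0,0,0,-0.076,0,0.094,0,0,0,-0.078,0,0.106,0,0,0],
)

```text
time: 3.25
tool_pos: [549.3, 203.7, 205.4]
tcp_rot: [-90.0, 0.0, -0.0]
wrist_force: [0.3, -1.8, 0.3]
opening: 0.008
```

```bash
python3 snap.py 2 wrist scene
```

```text
3.25 [549.3 203.7 205.4] [-9.002e+01  3.000e-02 -1.000e-02] [-24.9  30.7   2.7  97.6  -1.8  51.8  68.6] [ 0.3 -1.8  0.3] 0.008
```

View pics/wrist2.png

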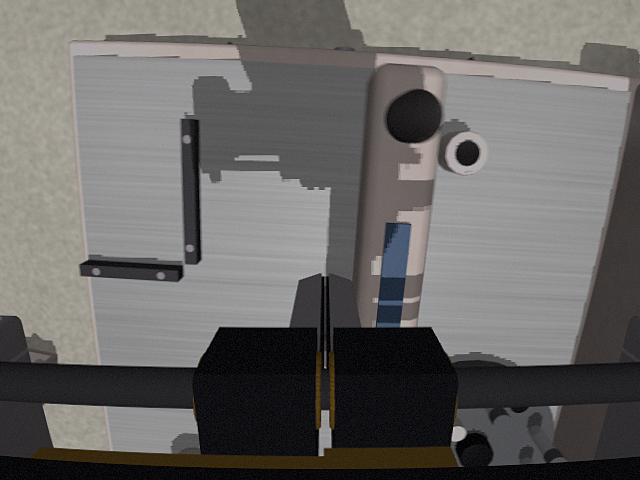

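View pics/scene2.png

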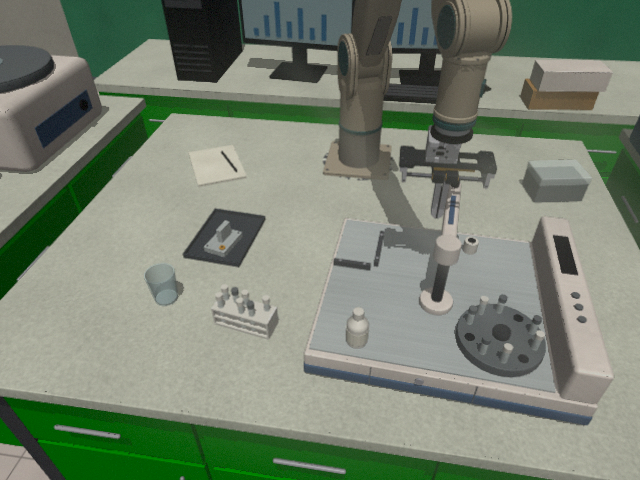

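Emit:
apply_moves(
  deltas=[-0.002,0,0.013,0,0,0,-0.001,0,0.025,0,0,0,0,0,0.037,0,0,0,0.001,0,0.043,0,0,0,0.001,0,0.043,0,0,0,0.001,0,0.043,0,0,0],
)

```text
time: 3.85
tool_pos: [550.3, 244.6, 205.1]
tcp_rot: [-90.2, 0.1, -0.0]
wrist_force: [-1.8, -4.4, 1.9]
opening: 0.002
```

```bash
python3 snap.py 3 wrist; python3 - <<'E'
from h import *
np.set_printoptions(precision=1,suppress=True)
im=cv2.imread("pics/wrist2.png")
cv2.imwrite("pics/w2c.png",cv2.resize(im[100:300,70:230],None,fx=3.,fy=3.,interpolation=cv2.INTER_CUBIC))
E
```

```text
3.85 [550.3 244.6 205.1] [-9.017e+01  1.400e-01 -4.000e-02] [-28.4  32.1   2.8  94.8  -1.7  53.3  64.9] [-1.8 -4.4  1.9] 0.002
```

View pics/wrist3.png

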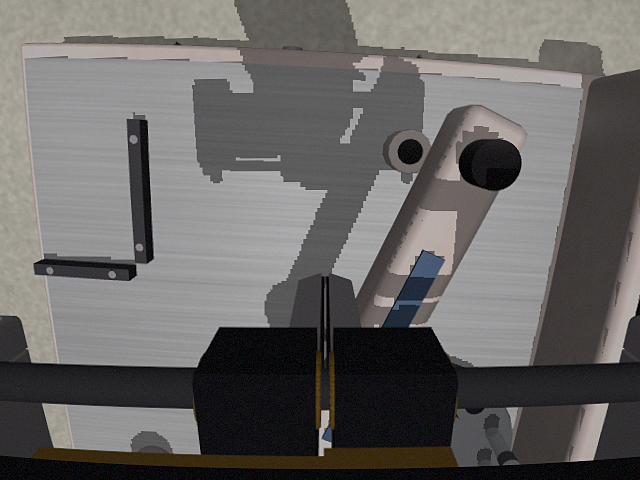

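View pics/w2c.png

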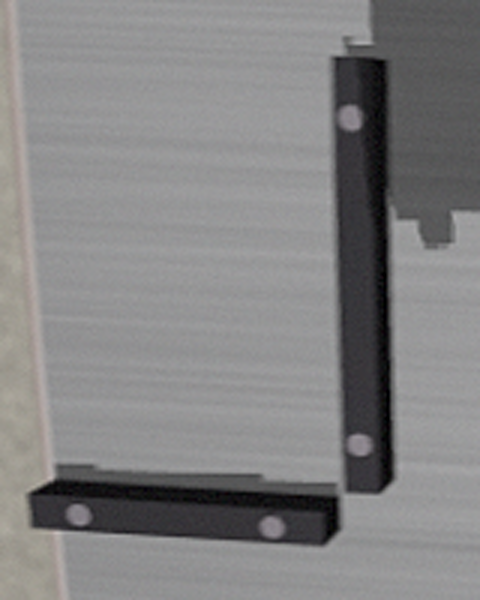

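```bash
python3 - <<'E'
from h import *
np.set_printoptions(precision=1,suppress=True)
c=wc(2)
f=lambda x,y:(70+x/3-.5+1/6-.0,100+y/3-.5+1/6)
for n,x,y,z in [("L in near",333,58,84),("L in far",345,490,84),("F in top R",32,493,84),("F in top L",325,510,84),("F base R",57,478,70),("F base L",340,492,70)]:
    print(n,at_z(c,*f(x,y),z))
c=wc(3)
for z in (233,245,250): print("holder",z,at_z(c,490,165,z))
for n,u,v in [("end mid",(458+524)/2,(108+132)/2),("edge L top",430,170),("edge L low",358,322),("edge R top",520,150),("edge R low",438,322)]: print(n,at_z(c,u,v,233))
print("cup",at_z(c,408,151,100))
print("far fence3 in top", at_z(c,35,262,84),at_z(c,133,266,84),"left in top",at_z(c,127,122,84),at_z(c,134,262,84))
E
```

```text
L in near [462.4  96.7  84. ]
L in far [575.   90.1  84. ]
F in top R [576.2   0.9  84. ]
F in top L [580.7  84.   84. ]
F base R [576.3  -0.1  70. ]
F base L [580.2  83.3  70. ]
holder 233 [487.9 308.9 233. ]
holder 245 [487.1 303.9 245. ]
holder 250 [486.8 301.8 250. ]
end mid [471.1 307.8 233. ]
edge L top [490.  285.6 233. ]
edge L low [553.7 259.2 233. ]
edge R top [482.  320.3 233. ]
edge R low [553.9 293.3 233. ]
cup [486.9 304.  100. ]
far fence3 in top [575.5   0.6  84. ] [578.5  86.9  84. ] left in top [464.5  95.6  84. ] [575.   88.2  84. ]
```

Emit:
apply_moves(
  deltas=[0.001,0,0.004,0,0,0,0.002,0,0.006,0,0,0,0.002,0,0.006,0,0,0,0.002,0,0.006,0,0,0],
)

```text
time: 4.23
tool_pos: [550.4, 244.8, 205.1]
tcp_rot: [-90.6, 0.4, -0.2]
wrist_force: [-7.0, -14.3, 8.9]
opening: 0.006
```

Emit:
apply_moves(
  deltas=[-0.006,0,-0.04,0,0,0,-0.012,0,-0.08,0,0,0,-0.018,0,-0.12,0,2,0,-0.024,0,-0.16,0,4,0,-0.03,0,-0.2,0,6,0,-0.036,0,-0.24,0,8,0,-0.042,0,-0.28,0,10,0,-0.048,0,-0.32,0,12,0,-0.054,0,-0.36,0,14,0,-0.06,0,-0.4,0,14,0],
  gripper=1,
)

```text
time: 5.07
tool_pos: [493.5, -148.8, 205.7]
tcp_rot: [-89.9, -0.1, -14.0]
wrist_force: [0.5, 1.0, -0.2]
opening: 0.678
```

Emit:
apply_moves(
  deltas=[0.003,0,-0.039,0,0,0,0.0065,0,-0.078,0,0,0,0.01,0,-0.117,0,0,0,0.013,0,-0.155,0,0,0,0.013,0,-0.155,0,0,0,0.013,0,-0.155,0,0,0,0.013,0,-0.155,0,0,0],
)

```text
time: 5.65
tool_pos: [469.0, -300.3, 205.2]
tcp_rot: [-89.9, -0.0, -14.0]
wrist_force: [-0.8, -0.3, 0.4]
opening: 0.998
```

```bash
python3 snap.py 4 wrist top; python3 - <<'E'
from h import *
im=cv2.imread("pics/top4.png")
cv2.imwrite("pics/top4c.png",cv2.resize(im[80:340,30:330],None,fx=2.4,fy=2.3))
E
```

```text
5.65 [ 469.  -300.3  205.2] [-8.990e+01 -1.000e-02 -1.397e+01] [ 24.3  28.5   8.3 102.2  -5.3  49.6 111. ] [-0.8 -0.3  0.4] 0.998
```

View pics/wrist4.png

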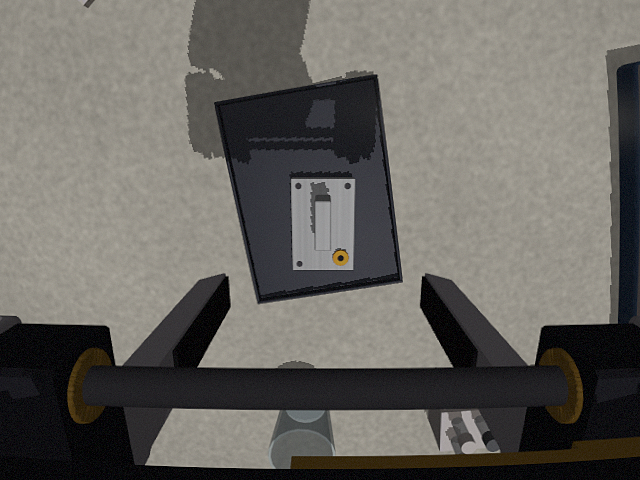

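View pics/top4c.png

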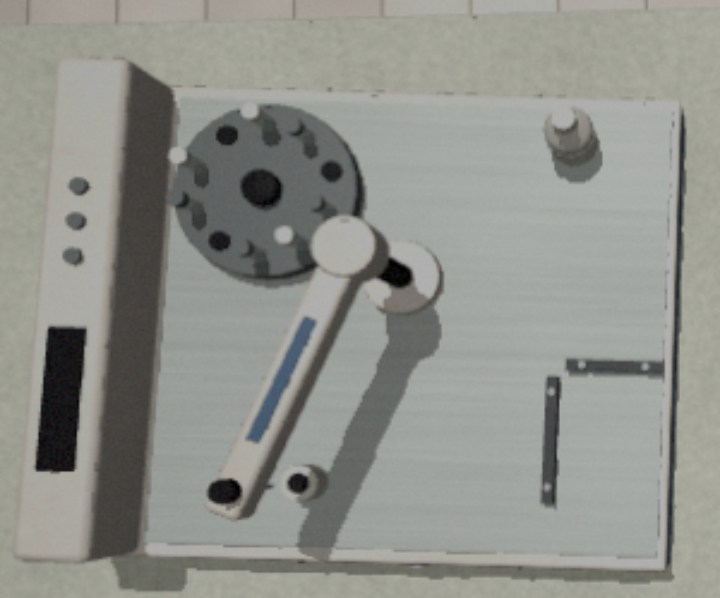

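```bash
python3 - <<'E'
from h import *
np.set_printoptions(precision=1,suppress=True)
im=cv2.imread("pics/wrist4.png")
cv2.imwrite("pics/w4c.png",cv2.resize(im[165:285,275:375],None,fx=5,fy=5,interpolation=cv2.INTER_CUBIC))
E
```

```text
(no output)
```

View pics/w4c.png

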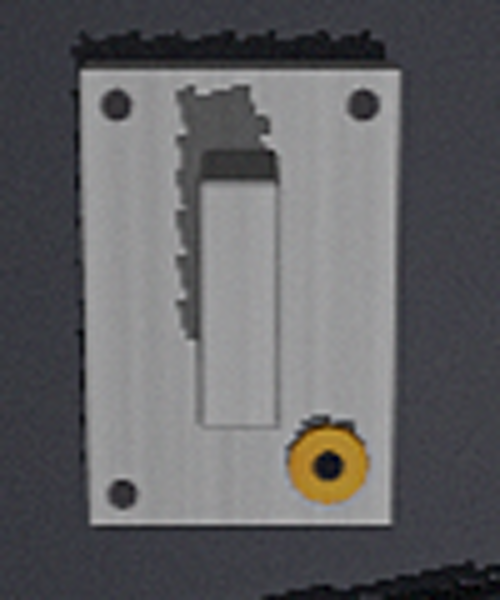

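```bash
python3 - <<'E'
from h import *
np.set_printoptions(precision=1,suppress=True)
c=wc(4); f=lambda x,y:(275+x/5-.4,165+y/5-.4)
Q=np.array([at_z(c,*f(*p),58) for p in [(200,182),(278,182),(279,427),(197,427)]]); print(Q,Q.mean(0))
B=np.array([at_z(c,*f(*p),19) for p in [(79,69),(402,69),(393,524),(90,524)]]); print(B,B.mean(0))
for q in (Q,B):
  for i in range(4): e=q[(i+1)%4]-q[i]; print(np.linalg.norm(e).round(1),np.degrees(np.arctan2(e[1],e[0])).round(1))
t=np.radians(-14); R=np.array([[np.cos(t),-np.sin(t)],[np.sin(t),np.cos(t)]])
print("grip from base",B.mean(0)[:2]+R@[-8,0]); print("tool offset of grip mean", R.T@(Q.mean(0)[:2]-[469,-300.3]),R.T@(B.mean(0)[:2]+R@[-8,0]-[469,-300.3]))
E
```

```text
[[ 447.2 -303.1   58. ]
 [ 450.3 -290.4   58. ]
 [ 492.  -300.4   58. ]
 [ 488.5 -314.2   58. ]] [ 469.5 -302.    58. ]
[[ 427.  -322.    19. ]
 [ 441.5 -263.9   19. ]
 [ 527.8 -285.5   19. ]
 [ 513.4 -343.4   19. ]] [ 477.4 -303.7   19. ]
13.1 76.0
42.8 -13.6
14.2 -104.0
42.8 164.9
59.9 76.0
89.0 -14.1
59.6 -104.0
89.0 166.1
grip from base [ 469.7 -301.8]
tool offset of grip mean [ 0.9 -1.5] [ 1.  -1.3]
```

Emit:
apply_moves(
  deltas=[0.001,0.036,-0.001,0,0,0,0.001,0.072,-0.001,0,0,0,0.001,0.11,-0.0015,0,0,0,0.001,0.145,-0.0015,0,0,0,0.001,0.165,-0.0015,0,0,0,0.001,0.18,-0.0015,0,0,0,0.001,0.18,-0.0015,0,0,0,0.001,0.18,-0.0015,0,0,0],
)

```text
time: 6.42
tool_pos: [469.0, -301.8, 25.1]
tcp_rot: [-89.9, 0.1, -13.9]
wrist_force: [-0.8, 0.4, -0.2]
opening: 1.002
```

```bash
python3 snap.py 5 wrist
```

```text
6.4167 [ 469.  -301.8   25.1] [-8.993e+01  7.000e-02 -1.389e+01] [ 26.6  43.7   5.1 109.7  -7.9  27.  113.5] [-0.8  0.4 -0.2] 1.002
```

View pics/wrist5.png

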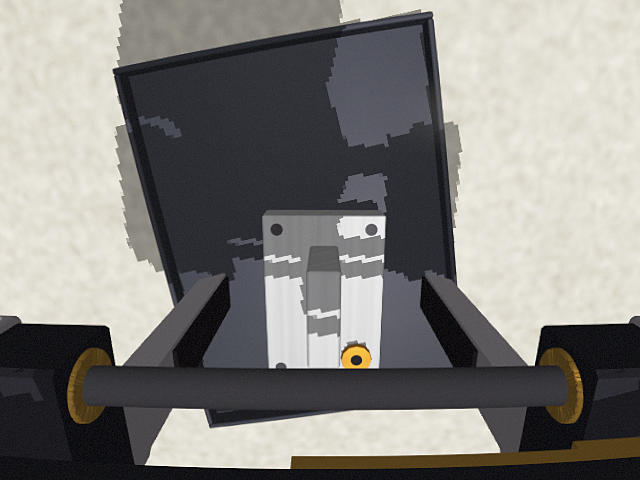

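Emit:
apply_moves(
  deltas=[0,0,0,0,0,0,0,0,0,0,0,0,0,0,0,0,0,0,0,0,0,0,0,0,0,0,0,0,0,0,0,0,0,0,0,0,0,0,0,0,0,0,0,0,0,0,0,0,0,0,0,0,0,0,0,0,0,0,0,0],
  gripper=0,
  squeeze=45,
)

```text
time: 7.3
tool_pos: [468.5, -303.5, 25.4]
tcp_rot: [-90.0, 0.0, -14.0]
wrist_force: [-0.3, 0.2, -0.4]
opening: 0.324
```

Emit:
apply_moves(
  deltas=[0,0,0,0,0,0,0,0,0,0,0,0,0,0,0,0,0,0,0,0,0,0,0,0],
)

```text
time: 7.63
tool_pos: [468.5, -303.3, 25.4]
tcp_rot: [-90.0, 0.0, -14.0]
wrist_force: [-0.2, -0.4, 0.9]
opening: 0.144
```

Emit:
apply_moves(
  deltas=[0,-0.01,0,0,0,0,0,-0.035,0,0,0,0,0,-0.07,0,0,0,0,0,-0.105,0,0,0,0,0,-0.14,0,0,0,0,0,-0.14,0,0,0,0],
)

```text
time: 8.13
tool_pos: [471.9, -306.1, 172.3]
tcp_rot: [-90.2, -0.6, -14.0]
wrist_force: [1.0, -1.8, -2.5]
opening: 0.143
```

```bash
python3 snap.py 6 wrist
```

```text
8.1333 [ 471.9 -306.1  172.3] [-90.2   -0.65 -14.04] [ 24.7  31.    8.1 104.1  -5.9  44.6 111.8] [ 1.  -1.8 -2.5] 0.143
```

View pics/wrist6.png

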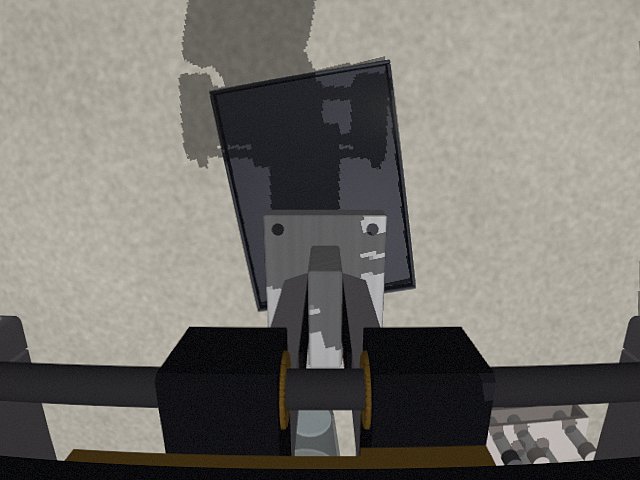

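Block held and square. Now traverse to above the pre-contact spot.

Emit:
apply_moves(
  deltas=[-0.0045,0,0.035,0,-1,0,-0.009,0,0.07,0,-2,0,-0.0135,0,0.105,0,-4,0,-0.018,0,0.14,0,-6,0,-0.0225,0,0.175,0,-8,0,-0.027,0,0.21,0,-10,0,-0.0315,0,0.245,0,-10.9,0,-0.036,0,0.28,0,-10.9,0,-0.0405,0,0.315,0,-10.9,0,-0.045,0,0.35,0,-10.9,0],
)

```text
time: 9.02
tool_pos: [508.1, 48.5, 164.2]
tcp_rot: [-90.0, 0.2, -3.1]
wrist_force: [-0.4, -0.2, -3.8]
opening: 0.144
```

Emit:
apply_moves(
  deltas=[0,0,0,0,0,0,0,0,0,0,0,0,0,0,0,0,0,0,0,0,0,0,0,0],
)

```text
time: 9.35
tool_pos: [508.8, 45.2, 164.8]
tcp_rot: [-90.1, 0.1, -3.2]
wrist_force: [-0.2, -0.4, -2.7]
opening: 0.145
```

```bash
python3 snap.py 7 wrist top
```

```text
9.35 [508.8  45.2 164.8] [-90.07   0.11  -3.25] [-12.2  28.    5.7 111.5  -4.   40.8  82.6] [-0.2 -0.4 -2.7] 0.145
```

View pics/wrist7.png

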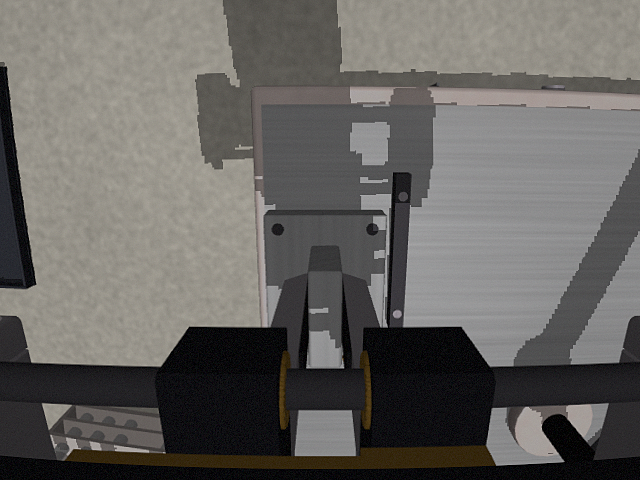

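View pics/top7.png

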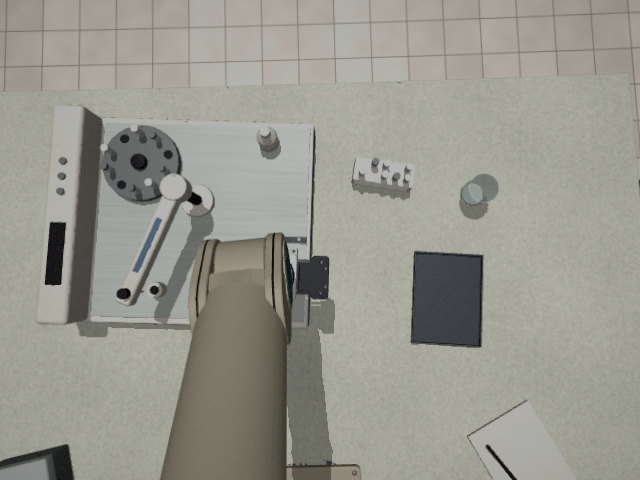

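Emit:
apply_moves(
  deltas=[0,0.025,0,0,0,0,0,0.05,0,0,0,0,0,0.06,0,0,0,0,0,0.066,0,0,0,0,0,0.066,0,0,0,0,0,0.066,0,0,0,0],
)

```text
time: 9.95
tool_pos: [510.1, 46.6, 99.9]
tcp_rot: [-90.0, -0.0, -3.2]
wrist_force: [-0.1, -0.5, -3.2]
opening: 0.147
```

```bash
python3 snap.py 8 wrist
```

```text
9.95 [510.1  46.6  99.9] [-9.00e+01 -3.00e-02 -3.16e+00] [-11.5  33.9   4.6 114.7  -4.9  31.6  83.4] [-0.1 -0.5 -3.2] 0.147
```

View pics/wrist8.png

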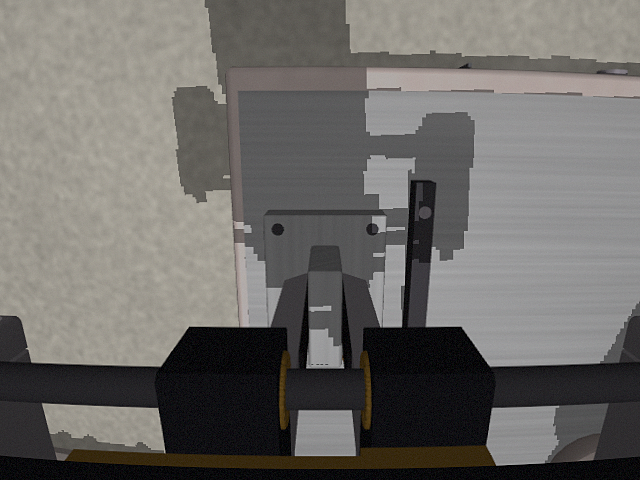

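Emit:
apply_moves(
  deltas=[0,0.003,0,0,0,0,0,0.006,0,0,0,0,0,0.007,0,0,0,0,0,0.007,0,0,0,0,0,0.007,0,0,0,0],
)

```text
time: 10.42
tool_pos: [509.7, 47.0, 92.5]
tcp_rot: [-90.0, -0.0, -3.1]
wrist_force: [-0.0, -0.4, -3.4]
opening: 0.146
```

Emit:
apply_moves(
  deltas=[0,0.001,0,0,0,0,0,0.0015,0,0,0,0,0,0.0015,0,0,0,0,0,0.0015,0,0,0,0],
)

```text
time: 10.75
tool_pos: [509.9, 47.0, 92.4]
tcp_rot: [-90.0, -0.0, -3.1]
wrist_force: [-2.9, -0.0, 10.6]
opening: 0.147
```

Emit:
apply_moves(
  deltas=[0,-0.0007,0,0,0,0,0.003,-0.0007,0.003,0,0,0,0.006,-0.0007,0.006,0,0,0,0.009,-0.0007,0.009,0,0,0,0.011,-0.0007,0.011,0,0,0,0.011,-0.0007,0.011,0,0,0,0.011,-0.0007,0.011,0,0,0],
)

```text
time: 11.33
tool_pos: [522.6, 57.8, 92.4]
tcp_rot: [-90.0, -0.1, -3.1]
wrist_force: [-0.1, -0.1, 4.1]
opening: 0.146
```

Emit:
apply_moves(
  deltas=[0,0,0.001,0,0,0,0,0,0.002,0,0,0,0,0,0.003,0,0,0,0,0,0.004,0,0,0,0,0,0.004,0,0,0,0,0,0.004,0,0,0],
)

```text
time: 11.83
tool_pos: [522.7, 61.1, 92.4]
tcp_rot: [-90.0, -0.1, -3.1]
wrist_force: [-0.6, -2.4, 6.3]
opening: 0.149
```

Emit:
apply_moves(
  deltas=[0,0,0.001,0,0,0,0,0,0.001,0,0,0,0,0,0.001,0,0,0],
)

```text
time: 12.08
tool_pos: [522.7, 61.3, 92.4]
tcp_rot: [-90.0, -0.1, -3.2]
wrist_force: [0.6, -1.8, 6.2]
opening: 0.146
```

Emit:
apply_moves(
  deltas=[0,0,0.001,0,0,0,0,0,0.001,0,0,0,0,0,0.001,0,0,0],
)

```text
time: 12.33
tool_pos: [522.7, 61.4, 92.4]
tcp_rot: [-90.1, -0.1, -3.2]
wrist_force: [-0.4, -4.6, 6.0]
opening: 0.145
```

```bash
python3 snap.py 9 wrist; python3 - <<'E'
import cv2
im=cv2.imread("pics/wrist9.png")
cv2.imwrite("pics/w9c.png",cv2.resize(im[150:350,250:450],None,fx=3,fy=3,interpolation=cv2.INTER_CUBIC))
E
```

```text
12.3333 [522.7  61.4  92.4] [-90.11  -0.11  -3.22] [-13.1  35.4   4.8 112.9  -5.1  31.8  82. ] [-0.4 -4.6  6. ] 0.145
```

View pics/w9c.png

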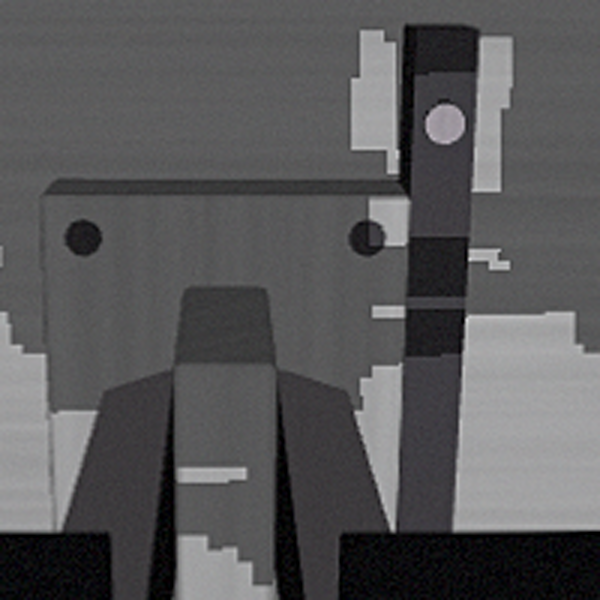

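Emit:
apply_moves(
  deltas=[0.001,0,0,0,0,0,0.002,0,0,0,0,0,0.003,0,0,0,0,0,0.003,0,0,0,0,0,0.003,0,0,0,0,0],
)

```text
time: 12.8
tool_pos: [524.0, 61.2, 92.4]
tcp_rot: [-90.1, 0.1, -3.2]
wrist_force: [-3.2, -3.9, 9.3]
opening: 0.147
```

Emit:
apply_moves(
  deltas=[0.001,0,0,0,0,0,0.002,0,0,0,0,0,0.002,0,0,0,0,0,0.002,0,0,0,0,0],
)

```text
time: 13.13
tool_pos: [526.0, 61.1, 92.4]
tcp_rot: [-90.1, 0.1, -3.2]
wrist_force: [-4.6, -3.8, 10.3]
opening: 0.148
```

Emit:
apply_moves(
  deltas=[0.001,-0.0003,0,0,0,0,0.001,-0.0003,0,0,0,0,0.001,-0.0003,0,0,0,0],
)

```text
time: 13.38
tool_pos: [526.3, 61.1, 92.4]
tcp_rot: [-90.1, 0.1, -3.2]
wrist_force: [-4.8, -3.6, 8.5]
opening: 0.147
```

Emit:
apply_moves(
  deltas=[0.001,0,0,0,0,0,0.001,0,0,0,0,0,0.001,0,0,0,0,0],
)

```text
time: 13.63
tool_pos: [526.3, 61.1, 92.4]
tcp_rot: [-90.1, 0.2, -3.2]
wrist_force: [-7.0, -4.2, 11.2]
opening: 0.149
```

Emit:
apply_moves(
  deltas=[0.0005,-0.0003,0.001,0,0,0,0.001,-0.0006,0.002,0,0,0,0.0015,-0.0006,0.003,0,0,0,0.0015,-0.0006,0.003,0,0,0,0.0015,-0.0006,0.003,0,0,0,0.0015,-0.0006,0.003,0,0,0],
)

```text
time: 14.13
tool_pos: [526.3, 61.2, 92.6]
tcp_rot: [-90.3, 0.4, -3.3]
wrist_force: [-8.5, -9.3, 11.2]
opening: 0.146
```

Emit:
apply_moves(
  deltas=[0.001,-0.0003,0.001,0,0,0,0.002,-0.0006,0.002,0,0,0,0.002,-0.0006,0.002,0,0,0,0.002,-0.0006,0.002,0,0,0,0.002,-0.0006,0.002,0,0,0,0.002,-0.0006,0.002,0,0,0],
)

```text
time: 14.63
tool_pos: [526.4, 61.3, 92.7]
tcp_rot: [-90.5, 0.6, -3.3]
wrist_force: [-11.9, -12.4, 10.7]
opening: 0.148
```

```bash
python3 snap.py 10 wrist scene; python3 - <<'E'
import cv2
im=cv2.imread("pics/wrist10.png"); a=cv2.resize(im[150:350,250:450],(400,400),interpolation=cv2.INTER_CUBIC)
im=cv2.imread("pics/scene10.png"); b=cv2.resize(im[200:300,310:410],(400,400),interpolation=cv2.INTER_CUBIC)
cv2.imwrite("pics/p10.png",cv2.hconcat([a,b]))
E
```

```text
14.6333 [526.4  61.3  92.7] [-90.46   0.64  -3.33] [-13.3  35.9   5.2 111.5  -4.9  33.5  81.7] [-11.9 -12.4  10.7] 0.148
```

View pics/p10.png

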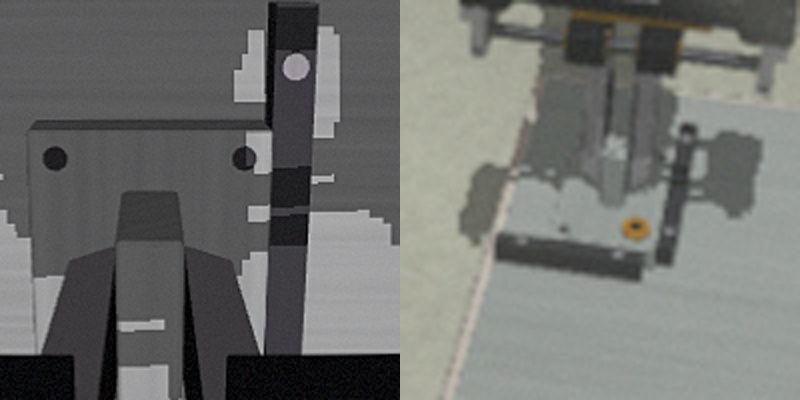

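View pics/scene10.png

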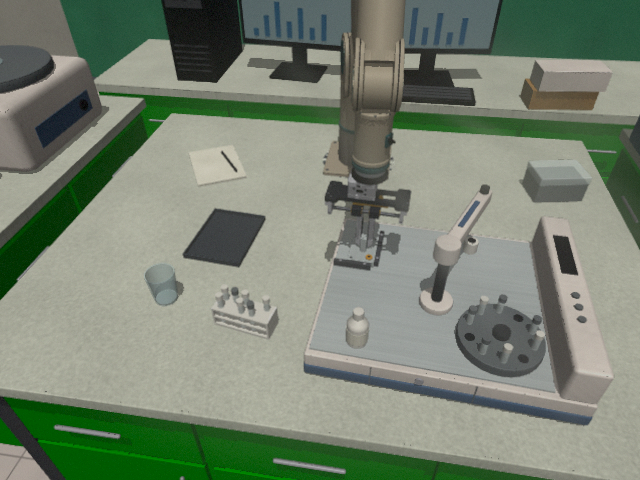

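Emit:
apply_moves(
  deltas=[0,0,0,0.3,0,-0.4,0,0,0,0.6,0,-0.8,0,0,0,0.6,0,-0.8,0,0,0,0.6,0,-0.8,0,0,0,0.6,0,-0.8],
)

```text
time: 15.15
tool_pos: [526.7, 61.2, 92.3]
tcp_rot: [-89.9, -0.2, -3.3]
wrist_force: [-9.2, -12.8, 8.6]
opening: 0.144
```

Emit:
apply_moves(
  deltas=[0.0006,0,0,0,0,-0.1,0.0012,0,0,0,0,-0.1,0.0012,0,0,0,0,-0.1,0.0012,0,0,0,0,-0.1,0.0012,0,0,0,0,-0.1,0.0012,0,0,0,0,-0.1,0.0012,0,0,0,0,-0.1,0.0012,0,0,0,0,-0.1,0.0012,0,0,0,0,-0.1,0.0012,0,0,0,0,-0.1],
)

```text
time: 15.98
tool_pos: [526.7, 61.2, 92.3]
tcp_rot: [-89.9, -0.1, -3.3]
wrist_force: [-11.3, -12.2, 10.0]
opening: 0.146
```

```bash
python3 snap.py 11 wrist top scene; python3 - <<'E'
from h import *
np.set_printoptions(precision=1,suppress=True)
c=wc(11)
im=cv2.imread("pics/wrist11.png"); a=cv2.resize(im[190:290,340:440],(400,400),interpolation=cv2.INTER_CUBIC)
im=cv2.imread("pics/scene11.png"); b=cv2.resize(im[230:280,325:395],(560,400),interpolation=cv2.INTER_CUBIC)[:, :400]
cv2.imwrite("pics/p11.png",cv2.hconcat([a,b]))
# expected scene pixels of bush and corner
print(proj(SC,[580.3,88.8,84]))
E
```

```text
15.9833 [526.7  61.2  92.3] [-89.87  -0.15  -3.32] [-12.7  35.6   4.6 112.4  -5.3  32.   82.2] [-11.3 -12.2  10. ] 0.146
[373.5 263.3]
```

View pics/p11.png

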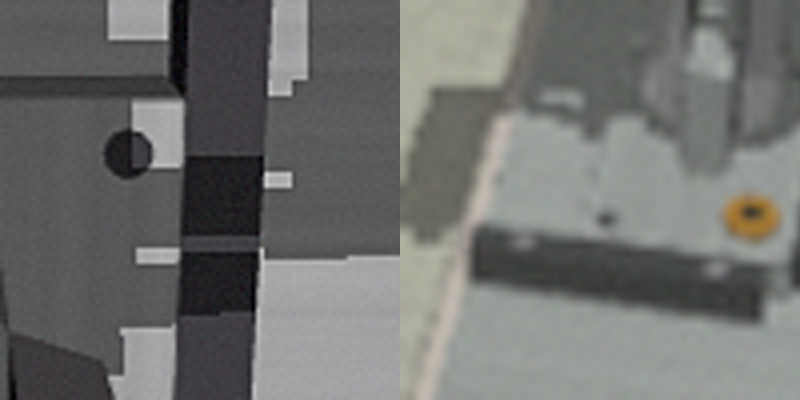

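```bash
python3 -c "
from bench import readout,arm
o=readout.get_obs();print(o['time'],o['wrist_force'],o['tcp_rot'],o['tool_pos'])
print(arm.sign_off())"
```

```text
16.1333 [-11.20801217 -11.57857682  10.62214245] [-89.87531424  -0.1421453   -3.31800874] [526.67370939  61.20142553  92.29890463]
the job is handed in; nothing more can be done
None
```

The job is handed in at about 16 s of the 61 s allowed, with the block still gripped and pressed into the fence corner; no verdict was reported.

- **Sampling arm:** I swung it to its hard stop by pushing mid-beam with closed fingers. It stopped moving while the push rose to about 16 N, and later pictures show it still aside by the wash cup. Nothing came near the needle.
- **Block:** I gripped it by its plate, lifted it from the tray, set it flat on the deck and slid it onto the left fence, then the far fence.
- **Last forces:** the wrist read 11.2 N towards the far fence, 11.6 N towards the left fence and 10.6 N upward from the deck. These are wrist forces; I had no direct reading of each fence. Allowing for friction, I estimate at least 6 N on the far fence and several newtons on the left.
- **Fit:** the wrist and scene pictures showed no visible gap at either fence. The tool was within 0.2° of vertical. Its yaw was -3.3°, against about -3.1° measured for the fences.
- **One correction:** while pressing, the tool leaned about 0.8° into the corner, so I turned it back until it was flat.
- **Small disagreement:** the tool stopped about 1.5 mm further in x, and 0.6 mm short in y, than my camera estimate of the corner. That is about the 2 mm calibration accuracy.
- **Bottle, rack and beaker:** they were not touched and stand where they were in the pictures.

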